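# Hold the case lid at dead centre for fitting its stay

### The arm

A 6-joint arm with a two-finger parallel gripper is mounted at the origin on a cart in front of the work surface, level with it; the furniture and walls round the work are solid. World frame = base frame: x ahead of the robot, y to its left, z up, the work surface at z = 0. Lengths are in m, angles in rad, forces in N, time in s.
With the tool pointing down it reaches from about 0.15 to 0.775 m from the base axis. Payload 6.1 kg.
Tool frame: the origin (TCP) lies midway between the tips of the shut fingers; the grasp point (between the pads) lies 19 mm behind it; z points along the fingers, x is the direction in which the jaws open and shut, and the axes are right-handed (so a half turn about z gives the same grasp; the last joint's range is limited). The gripper opens to 85 mm and grips with 20 to 120 N. Pads are 22 mm wide; open, the fingers measure 114 mm over their backs; the gripper's body (76 mm by 85 mm) begins 54 mm behind the grasp point. The pads swing forward as they close: fully open they stand 13 mm farther back than shut.
Start: joints at [1.171, 0.126, -0.04, 1.405, 0, 1.571], TCP at [0.204, 0.484, 0.231] pointing down, gripper open.
Joint ranges: [-2.72, 2.72], [-0.95, 1.95], [-1.27, 1.35], [-1.78, 2.02], [-1.46, 1.47], [-3.14, 3.14]. Speed limits (rad/s): [2.39, 2.39, 3.01, 3.14, 3.14, 3.14].

### API

Orientations are given as a unit quaternion [w, x, y, z].
In Python, from station import state, capture, hand_in gives the robot as it stands.
- The arm moves only by the tool arm_command, never from a script. Its argument "motion" is a list of rows, each a list of 7 numbers: the shift along the tool's x, y, z in mm, then the turn, a rotation vector about the tool's x, y, z in degrees, then the finger opening in mm, from 0 to 85.4. A call has 1 to 5 rows; each row is the pose to reach, as a shift and turn from the pose commanded when the call began, along the tool's axes at that moment; what a row does not reach only later rows make up. A row lasts 1/10 s, in which the tool goes at most 50 mm and 8.59 degrees, less where a joint would pass 70% of its speed; a pose out of reach is approached as far as the arm can. A call with a gripper value outside its range is refused whole. The fingers move at their own pace and stop on an object; "grip_force" is the grip in N (left out, the last holds). Time passes only in rows, so rows that repeat a pose let the fingers close. It gives the time, the measured TCP pose, the force and the opening at its end, in the units of the state.
- state(): the state, without advancing time (a new reading comes with each control period).
- capture(name): name is "scene" or "side" or "wrist"; returns a dict with "color" (480x640x3 uint8, red, green, blue), "z_map" (480x640 float32, m along the optical axis (not along the pixel's ray), 0 where there is no reading), "camera_matrix" (3x3 intrinsics, pixels), "origin" and "orientation" of the camera in the world. Camera axes: x right, y down, z forward; pixel columns grow to the right and rows downward; lengths in m; the calibration is good to about 2 mm. A picture is of the moment at which its call begins.
- hand_in(): hands the job in, once; it reports no verdict.
The state is a dict: "t": time; "joint_positions": joint angles; "joint_vel": joint speeds; "effort": joint torques, N m; "eef_pos": TCP position; "tool_rot": TCP orientation; "contact_force": force on the tool from outside, world axes, zero at the start; "wrist_torque": the same for the moment, N m; "opening": finger opening in m.
Only numpy, scipy, OpenCV 4.12 (cv2) and the standard library are available. Lean on these libraries where they do the work, as an engineer would, in place of code of your own. Each camera call takes 0.05 s, during which the arm holds its last target.

### The job

I want to fit the missing lid stay to the green parts case, so hold its lid for me: slide the red lock grip outwards, away from the lid, fully to its end stop, then take the lid by its bow handle and swing it up to its balance point, where it stands straight up and would tip neither forward nor back. Do not let it fall over backwards, and leave the other things on the bench where they are. Finish while still gripping the handle, with the lid held still and upright and the lock left fully open.

Things in the scene. Friction and masses are not known exactly. Their poses are not given: they have to be found in the camera images.
- case: green sheet-steel parts case fixed to the bench, box 130 mm deep (its x), 180 mm wide (its y), rim 64 mm high, with a grey lock housing 50 mm (x) by 100 mm (y) on its left (+y) side whose top is 71.5 mm high, ending in a steel stop strip that stands 8 mm higher. Origin: centre of the box's underside on the bench; its x axis points from the front (handle side) to the hinge, y to the lock side, z up
- lid (a joint): angle of the lid in rad: 0 closed and level, grows as the handle end rises about the hinge line at the back; 1.571 stands straight up, which is its balance point (the mass of lid and handle, 0.32 to 0.52 kg, lies in the plane of the hinge line): below that it falls shut, beyond it falls open to a stop at 2.0. The hinge is nearly frictionless. It starts closed and cannot rise while the lock's tongue covers its edge
- lock (a joint): travel of the red lock grip in m along the case's +y (outwards): starts at 0 to 0.008, the tongue leaves the lid's edge at 0.015, end stop at 0.045. It slides with about 2 N of friction and stays where it is left
- lock_grip (a point): centre of the top face of the red lock grip, an upright flat block 16 mm thick (case x), 26 mm long (case y), 34 mm tall, on a steel carriage 26 by 30 mm; this point is 112 mm above the bench, 40 mm above the housing's top. The tongue runs from the carriage towards the lid
- handle_mid (a point): middle of the bow handle's black crossbar, a round bar about 13 mm thick parallel to the hinge line (along the case's y), 92 mm free between its two end posts; it lies in the lid's plane, 50 mm beyond the lid's front edge (42 mm of free gap behind the bar), 181 mm from the hinge line and 69 mm above the bench when the lid is closed; free to turn between the fingers
- hinge_mid (a point): middle of the hinge line at the back of the case, 69 mm above the bench and 67 mm behind the case's origin along its x; the hinge line runs along the case's y
- flux_bottle: white bottle with a blue cap, 47 mm across, 84 mm tall; origin at the centre of its underside; to be left alone
- spray_can: dark blue and white spray can, 52 mm across, 161 mm tall; origin at the centre of its underside; to be left alone
- polish_bar: brown bar of polishing compound, 111x46x33 mm; origin at the centre of its underside; to be left alone
- emery_roll: dark brown roll of emery tape, 60 mm across, 25 mm tall; origin at the centre of its underside; to be left alone
- hex_nut: steel nut, 24x27x13 mm; origin at the centre of its underside; to be left alone

How it is judged:
On the way, in this order (a step that is already met when the one before it is completed fails the run):
1. the lock grip is slid to its end stop while the lid is still closed (value of joint lock above 0.041 m and value of joint lid below 0.1 rad), for 0.2 s.
2. the lid is raised by the fingers (value of joint lid above 0.8 rad and contact force between the fingers and lid above 0.5 N), for 0.1 s.
At the end, for the whole second after the job is handed in: the lid stands within 0.10 rad (about 6 degrees) of straight up (1.571 rad) and still (under 0.1 rad/s), the fingers still hold it (more than 1 N of contact), and the lock is within 4 mm of its open end stop (value of joint lid between 1.471 and 1.671 rad and velocity of joint lid between -0.1 and 0.1 rad/s and contact force between the fingers and lid above 1 N and value of joint lock above 0.041 m); the arm keeps its last pose, push and grip.
It fails at once if the lid falls over backwards (beyond 1.85 rad) (value of joint lid above 1.85 rad).
It fails at once if another thing on the bench is pushed more than 30 mm (distance of any of flux_bottle, spray_can, polish_bar, emery_roll, hex_nut from where it was at the start of the episode above 0.03 m).
It also fails if it takes over 56 s, if anything falls off the work surface, if the arm or the gripper's body presses on something with over 40 N, if the wrist force passes 120 N, or if a joint passes its speed limit or range.

## Working session

There is one attempt and no reset: what is moved stays moved. The work goes in short steps, Python scripts to look and compute and a tool call to move; the robot and the scene stay as the last step left them, time stands still between calls to the robot, and variables do not carry over. Pictures are saved under pics/ and viewed, and the job is handed in when it is done.

Besides the shell and the picture viewer there is one more tool, called after "Emit:" as name(argument=value, ...), one argument or row to a line, values as JSON. arm_command: Moves the arm, as the interface text tells. Its arguments: {"type":"object","properties":{"motion":{"type":"array","items":{"type":"array","items":{"type":"number"}}},"grip_force":{"type":"number"}},"required":["motion"]}

```bash
mkdir -p pics; ls; python3 - <<'E'
from station import state,capture
import cv2
s=state();print(s)
for n in["scene","side","wrist"]:
    c=capture(n);cv2.imwrite(f"pics/{n}0.png",c["color"][:,:,::-1]);print(n,c["camera_matrix"],c["origin"],c["orientation"])
E
```

```text
pics
{'t': 0.0, 'joint_positions': array([ 1.17100751e+00,  1.26398697e-01, -4.06077691e-02,  1.40539415e+00,
       -1.13453251e-05,  1.57079121e+00]), 'joint_vel': array([-0.0005059 , -0.00037624,  0.0007083 , -0.00012857,  0.00015838,
        0.00090259]), 'effort': array([ 1.55710113e-03, -4.35913503e+01,  3.52925134e+01,  1.71454169e-02,
        1.80695115e-04, -5.11689635e-06]), 'eef_pos': array([0.20418841, 0.48322689, 0.23051877]), 'tool_rot': array([ 4.48007196e-04,  8.33432123e-01,  5.52621256e-01, -6.65401542e-04]), 'contact_force': array([-0.60435358, -0.5027305 ,  0.74884867]), 'wrist_torque': array([ 0.01924158,  0.03856005, -0.07603492]), 'opening': 0.08560597896181416}
scene [[607.51398735   0.         315.41396541]
 [  0.         607.51398735 237.75864508]
 [  0.           0.           1.        ]] [ 0.05324374 -0.71023996  1.0826306 ] [-0.33395322  0.89847314 -0.27043608  0.08991996]
side [[619.01517357   0.         323.97531739]
 [  0.         619.01517357 237.86058857]
 [  0.           0.           1.        ]] [ 0.4651685  -1.40498957  0.83998249] [-0.52031543  0.85383552 -0.01271159  0.00866983]
wrist [[342.08359052   0.         320.58795656]
 [  0.         342.08359052 236.23452836]
 [  0.           0.           1.        ]] [0.13493812 0.51385247 0.37311598] [0.12734156 0.82346032 0.54660501 0.08318773]
```

View pics/scene0.png

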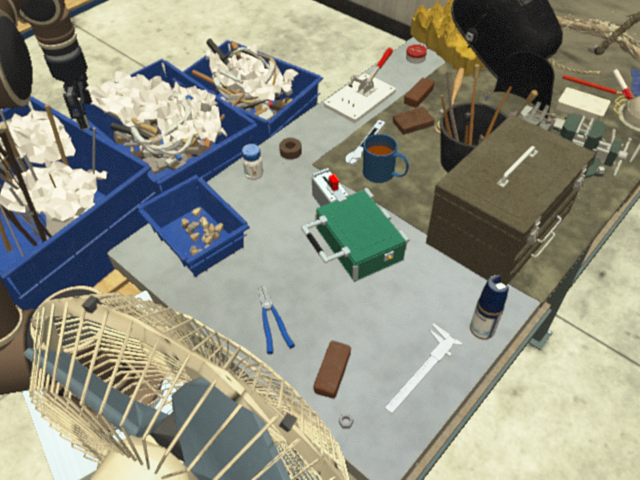

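View pics/side0.png

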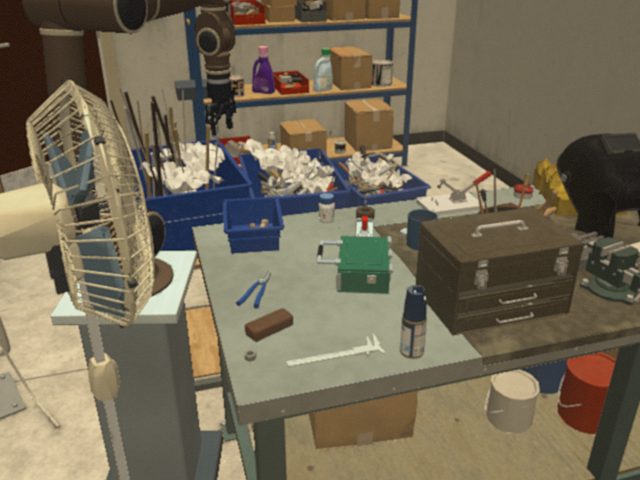

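View pics/wrist0.png

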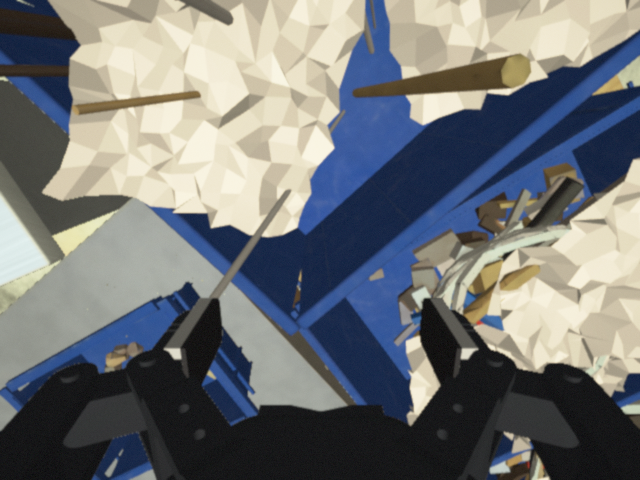

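The scene view shows the green case at about (360,232), the handle bar at (313,243) and the red grip at (334,182). The bottle is at (252,162), the emery roll at (290,148) and the can at (490,305). Next I'll zoom in and measure.

```bash
cat > h.py <<'E'
import numpy as np,cv2
from station import state,capture
from scipy.spatial.transform import Rotation as R
def rot(q): return R.from_quat([q[1],q[2],q[3],q[0]]).as_matrix()
def cloud(c):
    z=c["z_map"];K=c["camera_matrix"];v,u=np.mgrid[:480,:640]
    p=np.stack([(u-K[0,2])/K[0,0]*z,(v-K[1,2])/K[1,1]*z,z],-1)
    return p@rot(c["orientation"]).T+c["origin"]
def proj(c,P):
    q=(np.asarray(P)-c["origin"])@rot(c["orientation"]);K=c["camera_matrix"]
    return np.stack([K[0,0]*q[...,0]/q[...,2]+K[0,2],K[1,1]*q[...,1]/q[...,2]+K[1,2]],-1)
def ray(c,u,v,z):
    K=c["camera_matrix"];d=rot(c["orientation"])@np.array([(u-K[0,2])/K[0,0],(v-K[1,2])/K[1,1],1])
    o=np.asarray(c["origin"]);return o+d*(z-o[2])/d[2]
E
python3 - <<'E'
from h import *
c=capture("scene");im=c["color"];P=cloud(c)
cv2.imwrite("pics/z0.png",cv2.resize(im[160:290,290:420,::-1],None,fx=4.6,fy=4.6,interpolation=cv2.INTER_CUBIC))
hsv=cv2.cvtColor(im,cv2.COLOR_RGB2HSV)
roi=np.zeros((480,640),bool);roi[160:290,290:420]=1
g=(hsv[...,0]>60)&(hsv[...,0]<90)&(hsv[...,1]>120)&roi
pts=P[g];print(g.sum(),np.histogram(pts[:,2],bins=np.arange(0,.12,.005)))
top=pts[pts[:,2]>.062];r=cv2.minAreaRect((top[:,:2]*1000).astype(np.float32));print("toprect",r,cv2.boxPoints(r),top[:,2].mean(), np.median(top[:,2]))
red=((hsv[...,0]<8)|(hsv[...,0]>172))&(hsv[...,1]>150)&roi
rp=P[red];print("red",red.sum(),rp.mean(0),rp.min(0),rp.max(0));t=rp[rp[:,2]>.106];print(t.mean(0),len(t),t.min(0),t.max(0))
s=capture("side");im2=s["color"];h2=cv2.cvtColor(im2,cv2.COLOR_RGB2HSV);cv2.imwrite("pics/z1.png",cv2.resize(im2[200:300,310:410,::-1],None,fx=6,fy=6,interpolation=cv2.INTER_CUBIC))
E
```

```text
4177 (array([   2,   26,   86,   76,   69,   70,   59,   69,   60,   64,   57,
         79,  114,  500, 2391,  438,    1,    0,    0,    0,    0,    0,
          0]), array([0.   , 0.005, 0.01 , 0.015, 0.02 , 0.025, 0.03 , 0.035, 0.04 ,
       0.045, 0.05 , 0.055, 0.06 , 0.065, 0.07 , 0.075, 0.08 , 0.085,
       0.09 , 0.095, 0.1  , 0.105, 0.11 , 0.115]))
toprect ((399.42230224609375, -336.0411376953125), (1002.0518188476562, 188.0146484375), 57.85431671142578) [[  53.243683 -710.23987 ]
 [ 212.43533  -810.2776  ]
 [ 745.60095    38.157593]
 [ 586.4093    138.19531 ]] 0.07688901064114328 0.07237623395881121
red 118 [0.6214498  0.1195913  0.10212042] [0.61302676 0.10936982 0.07926247] [0.63228567 0.13619593 0.11316451]
[0.62354344 0.12198499 0.10989814] 58 [0.61451614 0.10936982 0.10653254] [0.63228567 0.13619593 0.11316451]
```

View pics/z0.png

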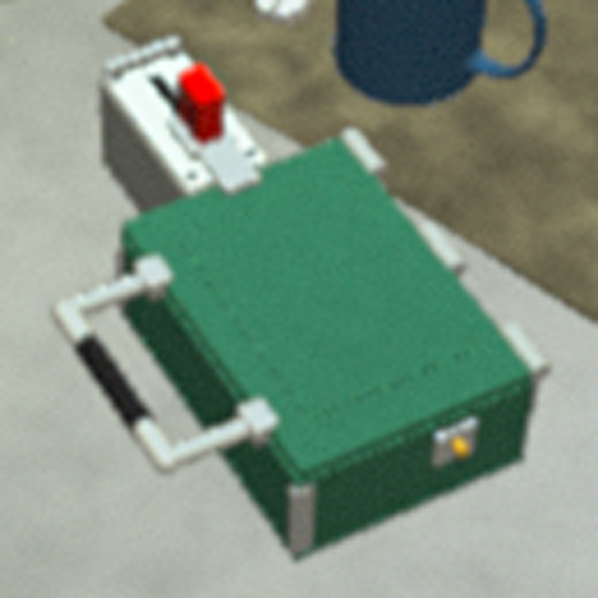

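View pics/z1.png

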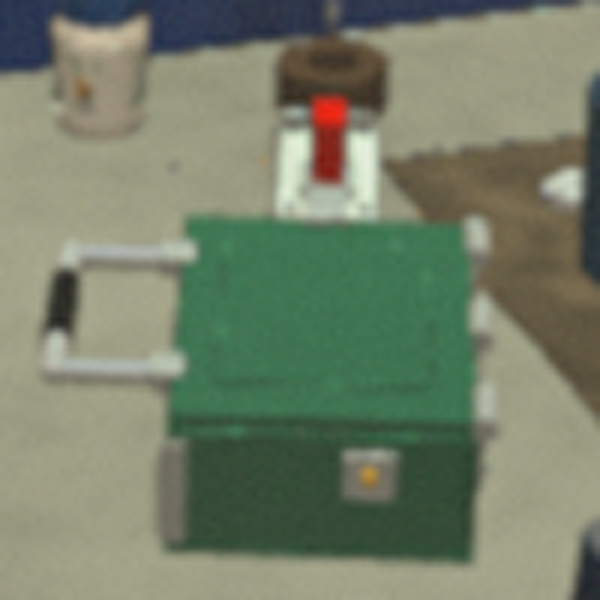

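The zooms show the closed lid, the black crossbar at scene pixel (314,243), the red grip top at (334,179), and the tongue over the lid edge.

```bash
python3 - <<'E'
from h import *
roi=np.zeros((480,640),bool)
for n,(a,b,x0,x1) in {"scene":(160,290,290,420),"side":(205,300,310,410)}.items():
    c=capture(n);im=c["color"];P=cloud(c);hsv=cv2.cvtColor(im,cv2.COLOR_RGB2HSV);ok=c["z_map"]>0
    roi[:]=0;roi[a:b,x0:x1]=1
    g=(hsv[...,0]>60)&(hsv[...,0]<90)&(hsv[...,1]>100)&roi&ok&(P[...,2]>.066)
    top=P[g];
    # ray cast to plane z of lid
    vz=np.median(top[:,2]);v,u=np.nonzero(cv2.morphologyEx(g.astype(np.uint8),cv2.MORPH_OPEN,np.ones((3,3))))
    q=np.array([ray(c,a,b,.0725) for a,b in zip(u,v)])
    r=cv2.minAreaRect((q[:,:2]*1000).astype(np.float32));print(n,"top z",vz,r,cv2.boxPoints(r).tolist())
    red=((hsv[...,0]<8)|(hsv[...,0]>172))&(hsv[...,1]>150)&roi&ok
    rp=P[red];t=rp[rp[:,2]>.107]
    v,u=np.nonzero(red&(hsv[...,2]>215));print("red top",len(t),t.mean(0), "bright px",len(u),u.mean(),v.mean(),ray(c,u.mean(),v.mean(),.112))
    bl=(hsv[...,2]<60)&roi;bl[:, :]&=True
    nb,lab,st,ce=cv2.connectedComponentsWithStats(bl.astype(np.uint8))
    for i in range(1,nb):
        if st[i,4]>15: print("dark",st[i],ce[i],ray(c,*ce[i],.069))
E
```

```text
scene top z 0.07243382014089006 ((608.9983520507812, -0.4243011474609375), (181.68756103515625, 128.2443084716797), 84.24592590332031) [[536.0913696289062, -84.38154602050781], [663.6895141601562, -97.23916625976562], [681.9053344726562, 83.53294372558594], [554.3071899414062, 96.39056396484375]]
red top 52 [0.62346972 0.12268326 0.11004278] bright px 44 333.29545454545456 177.70454545454547 [0.6225836  0.12190132 0.112     ]
dark [364 160   2  15  17] [364.23529412 166.29411765] [0.7323738  0.14938653 0.069     ]
dark [307 234  15  18  87] [313.67816092 242.28735632] [0.4989666  0.01575512 0.069     ]
dark [334 245   7   7  18] [337.5        248.66666667] [ 0.53180443 -0.02809684  0.069     ]
side top z 0.07469159679260812 ((612.0010986328125, -3.3783721923828125), (174.27218627929688, 121.3458023071289), 83.49380493164062) [[541.845458984375, -83.0783920288086], [662.4097900390625, -96.82816314697266], [682.15673828125, 76.32164764404297], [561.5924072265625, 90.07141876220703]]
red top 27 [0.62261757 0.11910961 0.11223775] bright px 10 364.5 218.2 [0.6240683  0.11991038 0.112     ]
dark [407 219   3  27  52] [408.36538462 233.86538462] [0.74527989 0.10662765 0.069     ]
dark [318 246   4   8  23] [320.         249.91304348] [0.49979868 0.02055572 0.069     ]
dark [406 292   4   8  24] [407.83333333 296.04166667] [ 0.69608331 -0.20794395  0.069     ]
```

```bash
python3 - <<'E'
from h import *
for n in("scene","side"):
    c=capture(n);P=cloud(c);ok=c["z_map"]>0
    Q=P[ok]
    print(n)
    for (a,b,d,e) in [(.35,1,-.4,.5)]:
        m=(Q[:,0]>a)&(Q[:,0]<b)&(Q[:,1]>d)&(Q[:,1]<e)&(Q[:,2]>.02)&(Q[:,2]<.6)
        q=Q[m];ix=((q[:,0]-a)/.04).astype(int);iy=((q[:,1]-d)/.05).astype(int)
        H=np.zeros((18,17))
        np.maximum.at(H,(iy,ix),q[:,2])
        print("x:",[round(a+.04*i,2) for i in range(17)])
        for i in range(18):print(round(d+.05*i,2),(H[i]*1000).astype(int))
E
```

```text
scene
x: [0.35, 0.39, 0.43, 0.47, 0.51, 0.55, 0.59, 0.63, 0.67, 0.71, 0.75, 0.79, 0.83, 0.87, 0.91, 0.95, 0.99]
-0.4 [ 0  0  0  0  0  0  0  0 93  0  0  0  0  0  0  0  0]
-0.35 [  0   0   0   0   0   0   0 157 165   0   0   0   0   0   0   0   0]
-0.3 [ 37  31   0   0   0   0   0   0   0   0 203 203 202 201 190  32   0]
-0.25 [ 36  37  27   0   0   0   0   0   0   0 204 203 205 203 203 204 200]
-0.2 [ 29  35   0   0   0   0   0   0   0   0 203 203 224 227 203 205 204]
-0.15 [  0   0   0   0   0   0  49   0   0 201 204 204 203 224 224 223 203]
-0.1 [  0   0   0   0  75  78  77  77  75 201 202 202 203 203 203 205 203]
-0.05 [  0   0   0  79  77  78  77  78  77   0   0   0 196 201 202 203 203]
0.0 [  0   0   0  80  73  78  77  78  77   0   0   0   0 239 238   0   0]
0.05 [  0   0   0  76  77  77  83  79  76   0   0  86   0   0 189 103   0]
0.1 [ 90  90   0   0   0   0 116 111   0   0  98 102  95 225 229 193 127]
0.15 [ 89  87   0   0   0   0  80  82   0 100 100  98  99   0   0 236 129]
0.2 [89 86  0  0  0  0  0  0  0  0 99 99  0  0 30 31 29]
0.25 [88  0  0  0  0  0  0  0  0  0  0  0  0  
[... 933 characters left out ...]
 0   0 202 202 203 203]
0.0 [  0   0   0  78  75  80  78  80  77   0   0   0   0 241 239   0   0]
0.05 [  0   0   0  78  76  79  84  78  76   0   0   0   0   0 223   0   0]
0.1 [ 90  88   0   0   0   0 115 105   0   0 102 101   0 229 228 208 132]
0.15 [ 88  88   0   0   0   0  82  84   0 101 100 102  97   0   0 237 128]
0.2 [ 89  85   0   0   0   0   0   0   0   0 100  99   0   0   0   0   0]
0.25 [90  0  0  0  0  0  0  0  0  0  0  0  0  0  0  0  0]
0.3 [90  0  0 88 90  0 29 30 21  0  0  0  0  0  0  0  0]
0.35 [ 0  0  0 82 88  0 29 29 28  0  0  0  0  0 21 20  0]
0.4 [ 52  52  52  52  44  51   0   0   0   0   0   0  23 102  91  56   0]
0.45 [84 73 83 60 53 48 51  0  0  0  0  0 20 28 66 63 67]
```

Emit:
arm_command(
  motion=[
    [0, 0, -8, 0, 0, 8, 50],
    [0, 0, -16, 0, 0, 16, 50],
    [0, 0, -25, 0, 0, 24, 50],
    [0, 0, -30, 0, 0, 32, 50],
    [0, 0, -30, 0, 0, 40, 50],
  ],
  grip_force=40,
)

```text
t: 0.95
eef_pos: [0.2045, 0.4839, 0.2622]
tool_rot: [-0.001, 0.973, 0.231, 0.0]
contact_force: [-0.3, 0.5, 0.6]
opening: 0.0498
```

Emit:
arm_command(
  motion=[
    [15, 36, 0, 0, 0, 7, 50],
    [33, 80, 0, 0, 0, 14, 50],
    [51, 125, 0, 0, 0, 21, 50],
    [70, 170, 0, 0, 0, 28, 50],
    [87, 212, 0, 0, 0, 32.5, 50],
  ],
)

```text
t: 1.45
eef_pos: [0.3796, 0.333, 0.2615]
tool_rot: [-0.0, 0.999, -0.049, 0.0]
contact_force: [0.6, 0.6, 1.0]
opening: 0.0495
```

Emit:
arm_command(
  motion=[
    [40, 28, 0, 0, 0, 0, 50],
    [80, 56, 0, 0, 0, 0, 50],
    [120, 85, 0, 0, 0, 0, 50],
    [160, 114, 0, 0, 0, 0, 50],
    [200, 142, 0, 0, 0, 0, 50],
  ],
)

```text
t: 1.95
eef_pos: [0.5654, 0.1725, 0.2615]
tool_rot: [-0.0, 0.999, -0.047, 0.0]
contact_force: [0.2, 0.7, 1.5]
opening: 0.05
```

Emit:
arm_command(
  motion=[
    [22, 16, 0, 0, 0, 0, 50],
    [45, 31, 10, 0, 0, 0, 50],
    [63, 45, 30, 0, 0, 0, 50],
    [63, 45, 60, 0, 0, 0, 50],
    [63, 45, 70, 0, 0, 0, 50],
  ],
)

```text
t: 2.45
eef_pos: [0.6218, 0.1226, 0.1878]
tool_rot: [0.001, 0.999, -0.048, -0.002]
contact_force: [-1.1, -0.5, -1.3]
opening: 0.05
```

```bash
python3 - <<'E'
from h import *
c=capture("wrist");im=c["color"];P=cloud(c);cv2.imwrite("pics/w1.png",im[:,:,::-1]);s=state();print(s["eef_pos"],s["tool_rot"])
hsv=cv2.cvtColor(im,cv2.COLOR_RGB2HSV)
red=((hsv[...,0]<8)|(hsv[...,0]>172))&(hsv[...,1]>150)&(c["z_map"]>0)
p=P[red];p=p[(abs(p[:,0]-.62)<.06)&(abs(p[:,1]-.13)<.06)];t=p[p[:,2]>.108]
print(len(t),t.mean(0),t.min(0),t.max(0));print(cv2.minAreaRect((t[:,:2]*1000).astype(np.float32)))
E
```

```text
[0.62114912 0.12297211 0.18752678] [ 6.43289814e-04  9.98870490e-01 -4.74303170e-02 -2.77410686e-03]
768 [0.62597474 0.12641055 0.11137495] [0.61774133 0.11322618 0.10804316] [0.63434227 0.13804943 0.11348734]
((626.1014404296875, 125.80396270751953), (24.493431091308594, 14.9777193069458), 84.24530792236328)
```

View pics/w1.png

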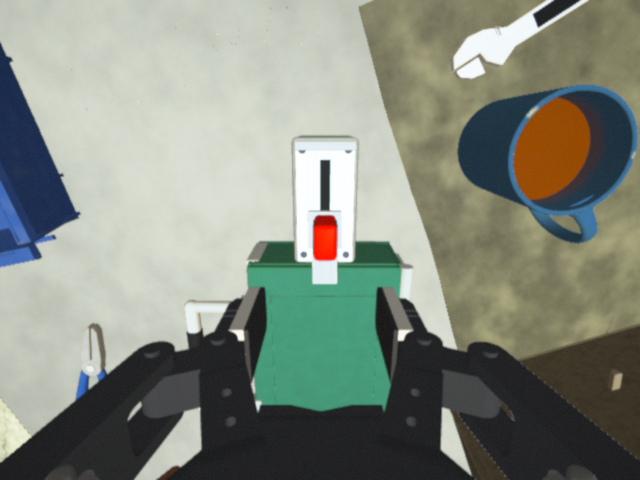

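The wrist view shows the red grip centred at (325,238) between the fingers, with its slot running outwards to (325,160). Going down.

Emit:
arm_command(
  motion=[
    [2, 0, 30, 0, 0, 0, 45],
    [4, -1, 60, 0, 0, 0, 45],
    [4, -1, 85, 0, 0, 0, 45],
    [4, -1, 98, 0, 0, 0, 45],
    [4, -1, 98, 0, 0, 0, 45],
  ],
)

```text
t: 3.0
eef_pos: [0.6256, 0.1244, 0.0924]
tool_rot: [0.0, 0.999, -0.047, -0.001]
contact_force: [-0.1, -1.2, 0.5]
opening: 0.045
```

Emit:
arm_command(
  motion=[
    [0, 0, 0, 0, 0, 0, 5],
    [0, 0, 0, 0, 0, 0, 5],
    [0, 0, 0, 0, 0, 0, 5],
    [0, 0, 0, 0, 0, 0, 5],
    [0, 0, 0, 0, 0, 0, 5],
  ],
  grip_force=40,
)

```text
t: 3.5
eef_pos: [0.6248, 0.1248, 0.0957]
tool_rot: [-0.001, 0.999, -0.047, -0.001]
contact_force: [-10.7, 0.9, 9.2]
opening: 0.015
```

Emit:
arm_command(
  motion=[
    [-2, -6, -3, 0, 0, 0, 5],
    [-2, -12, -3, 0, 0, 0, 5],
    [-2, -18, -3, 0, 0, 0, 5],
    [-2, -24, -3, 0, 0, 0, 5],
    [-2, -30, -3, 0, 0, 0, 5],
  ],
)

```text
t: 4.0
eef_pos: [0.6274, 0.1546, 0.0959]
tool_rot: [0.0, 0.999, -0.047, -0.0]
contact_force: [0.4, -2.7, -9.6]
opening: 0.0151
```

Emit:
arm_command(
  motion=[
    [0, -4, 0, 0, 0, 0, 5],
    [0, -7, 0, 0, 0, 0, 5],
    [0, -10, 0, 0, 0, 0, 5],
    [0, -10, 0, 0, 0, 0, 5],
    [0, -10, 0, 0, 0, 0, 5],
  ],
)

```text
t: 4.5
eef_pos: [0.6283, 0.1647, 0.096]
tool_rot: [-0.001, 0.999, -0.047, -0.0]
contact_force: [0.7, 1.3, -13.7]
opening: 0.0148
```

Emit:
arm_command(
  motion=[
    [0, -2, 2, 0, 0, 0, 5],
    [0, -4, 2, 0, 0, 0, 5],
    [0, -6, 2, 0, 0, 0, 5],
    [0, -6, 2, 0, 0, 0, 5],
  ],
)

```text
t: 4.9
eef_pos: [0.6286, 0.1668, 0.0958]
tool_rot: [0.003, 0.999, -0.048, 0.0]
contact_force: [-5.0, -12.9, 0.5]
opening: 0.0152
```

Emit:
arm_command(
  motion=[
    [0, -2, 0, 0, 0, 0, 5],
    [0, -4, 0, 0, 0, 0, 5],
    [0, -4, 0, 0, 0, 0, 5],
  ],
)

```text
t: 5.2
eef_pos: [0.6286, 0.1671, 0.0958]
tool_rot: [0.007, 0.999, -0.049, 0.0]
contact_force: [-6.5, -23.7, 2.0]
opening: 0.0148
```

```bash
python3 - <<'E'
from h import *
s=state();print(s["eef_pos"],s["contact_force"])
c=capture("scene");cv2.imwrite("pics/s2.png",cv2.resize(c["color"][130:260,280:410,::-1],None,fx=4.6,fy=4.6,interpolation=cv2.INTER_CUBIC))
cv2.imwrite("pics/w2.png",capture("wrist")["color"][:,:,::-1])
E
```

```text
[0.62858863 0.16711955 0.09580032] [ -6.48617773 -23.66948605   2.02081403]
```

View pics/w2.png

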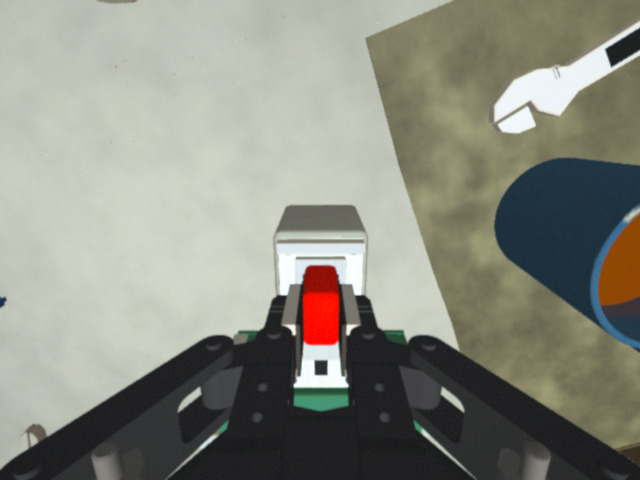

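The lock stops hard: travel stalled at 42.5 mm of slide while the force rose to 24 N. I'll relax the push, open the fingers and lift off.

Emit:
arm_command(
  motion=[
    [0, 3, 0, 0, 0, 0, 5],
    [0, 5, 0, 0, 0, 0, 30],
    [0, 5, 0, 0, 0, 0, 45],
    [0, 5, 0, 0, 0, 0, 45],
    [0, 5, -10, 0, 0, 0, 45],
  ],
)

```text
t: 5.8
eef_pos: [0.6285, 0.1696, 0.104]
tool_rot: [-0.0, 0.999, -0.047, -0.0]
contact_force: [0.0, 0.1, -0.4]
opening: 0.0449
```

Emit:
arm_command(
  motion=[
    [0, 0, -30, 0, 0, 0, 45],
    [0, 0, -60, 0, 0, 0, 45],
    [-30, 20, -90, 0, 0, 0, 45],
    [-65, 50, -100, 0, 0, 0, 45],
    [-100, 80, -100, 0, 0, 0, 45],
  ],
)

```text
t: 6.3
eef_pos: [0.5221, 0.0992, 0.2073]
tool_rot: [-0.001, 0.999, -0.046, 0.002]
contact_force: [0.2, -0.4, 0.3]
opening: 0.045
```

```bash
python3 - <<'E'
from h import *
s=state();print(s["eef_pos"],s["contact_force"])
for n in("scene","wrist"):
    c=capture(n);im=c["color"];P=cloud(c)
    hsv=cv2.cvtColor(im,cv2.COLOR_RGB2HSV)
    red=((hsv[...,0]<8)|(hsv[...,0]>172))&(hsv[...,1]>150)&(c["z_map"]>0)
    p=P[red];p=p[(abs(p[:,0]-.62)<.06)&(abs(p[:,1]-.16)<.06)];t=p[p[:,2]>.107]
    if len(t):print(n,len(t),t.mean(0),t.min(0),t.max(0))
    cv2.imwrite(f"pics/{n}3.png",im[:,:,::-1] if n=="wrist" else cv2.resize(im[130:290,280:440,::-1],None,fx=3.7,fy=3.7,interpolation=cv2.INTER_CUBIC))
E
```

```text
[0.5221151  0.09916786 0.20732299] [ 0.22825151 -0.39817427  0.25869616]
scene 52 [0.62752514 0.16596936 0.1099432 ] [0.61984041 0.14993969 0.10721951] [0.63670003 0.17778842 0.11501859]
wrist 964 [0.62833477 0.16695736 0.11121086] [0.62050505 0.15370018 0.10703175] [0.63772462 0.17922669 0.11376925]
```

View pics/scene3.png

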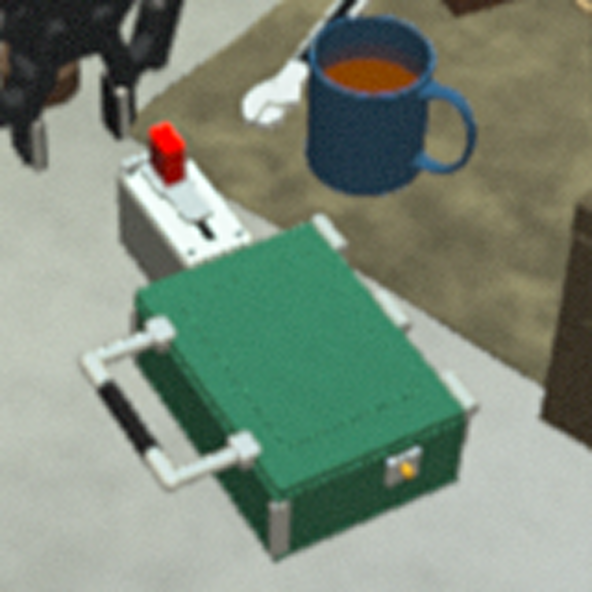

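View pics/wrist3.png

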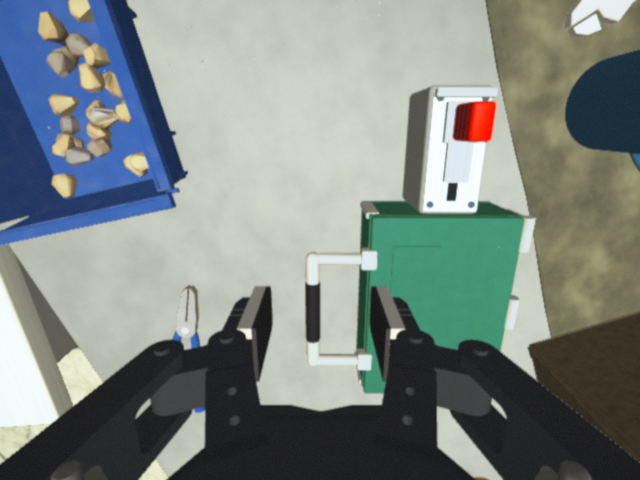

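The lock grip now sits at the stop strip (wrist view (475,122)). The handle bar runs from (312,258) to (312,360), with its black sleeve at (313,313). Measuring the bar and hinge from this view.

```bash
python3 - <<'E'
from h import *
c=capture("wrist");im=c["color"];P=cloud(c);hsv=cv2.cvtColor(im,cv2.COLOR_RGB2HSV);ok=c["z_map"]>0
m=ok&(P[...,2]>.05)&(P[...,2]<.09); m[:, :300]=0;m[:,330:]=0;m[:240]=0;m[370:]=0
for v in range(262,358,12):
    u=np.nonzero(m[v])[0]; 
    if len(u): print(v,u.min(),u.max(),ray(c,u.mean(),v,.069),P[v,u,2].max())
print("corners",[ray(c,312.5,258,.069),ray(c,312.5,360,.069)])
g=ok&(hsv[...,0]>60)&(hsv[...,0]<95)&(hsv[...,1]>100)&(P[...,2]>.07)&(P[...,2]<.085)
for v in (225,240,270,290,310):
    u=np.nonzero(g[v])[0];print(v,u.min(),u.max(),ray(c,u.min(),v,.0725),ray(c,u.max(),v,.0725), np.median(P[v,u,2]))
print(state()["eef_pos"])
E
```

```text
262 302 329 [0.51133374 0.06290243 0.069     ] 0.0756615471333334
274 303 315 [0.50445182 0.05205842 0.069     ] 0.07522558641726534
286 302 316 [0.5032231  0.04040844 0.069     ] 0.07532751372278523
298 302 316 [0.50196551 0.02848468 0.069     ] 0.0765545068551916
310 302 316 [0.50067801 0.01627736 0.069     ] 0.07710452392210188
322 302 316 [0.49935952 0.00377626 0.069     ] 0.07616563387200787
334 303 316 [ 0.49847785 -0.00907411  0.069     ] 0.07647088433417931
346 304 315 [ 0.49709972 -0.02219608  0.069     ] 0.07553341725440305
corners [array([0.5090944 , 0.06689142, 0.069     ]), array([ 0.4983382 , -0.03819585,  0.069     ])]
225 368 518 [0.55860615 0.09325412 0.0725    ] [0.68372787 0.08133357 0.0725    ] 0.07316984030628243
240 367 515 [0.55705736 0.08011787 0.0725    ] [0.68222634 0.06819053 0.0725    ] 0.07312195976227903
270 374 510 [0.56165488 0.05197241 0.0725    ] [0.67996456 0.04069415 0.0725    ] 0.07415704441334678
290 365 507 [0.5527509  0.03345239 0.0725    ] [0.67867911 0.02144451 0.0725    ] 0.0743244499347877
310 364 502 [0.550728   0.01350875 0.0725    ] [0.67553361 0.00160444 0.0725    ] 0.0743687522694359
[0.52016    0.09822921 0.20611173]
```

Emit:
arm_command(
  motion=[
    [-6, 40, 0, 0, 0, 0, 48],
    [-12, 87, 10, 0, 0, 0, 48],
    [-12, 87, 50, 0, 0, 0, 48],
    [-12, 87, 80, 0, 0, 0, 48],
    [-12, 87, 80, 0, 0, 0, 48],
  ],
)

```text
t: 6.95
eef_pos: [0.5002, 0.0135, 0.1211]
tool_rot: [0.0, 0.999, -0.047, -0.003]
contact_force: [-0.6, 0.6, -0.1]
opening: 0.0479
```

```bash
python3 - <<'E'
from h import *
s=state();print(s["eef_pos"],s["tool_rot"])
c=capture("wrist");cv2.imwrite("pics/w4.png",c["color"][:,:,::-1])
c=capture("side");cv2.imwrite("pics/s4.png",cv2.resize(c["color"][150:300,280:430,::-1],None,fx=4,fy=4))
E
```

```text
[0.50023468 0.01349601 0.12105671] [ 7.56318908e-05  9.98878719e-01 -4.72545813e-02 -2.88161797e-03]
```

View pics/w4.png

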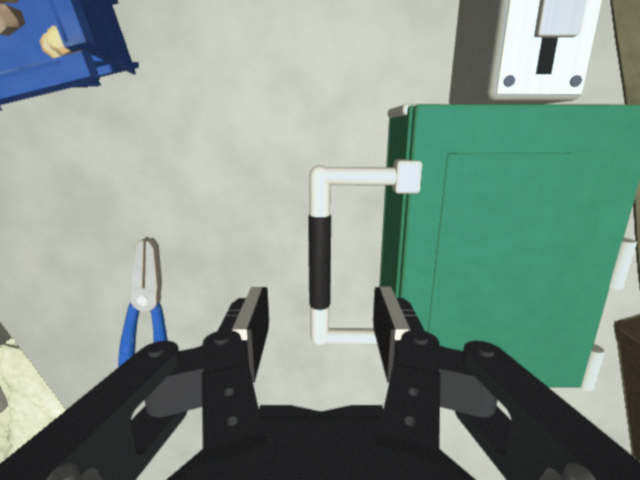

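View pics/s4.png

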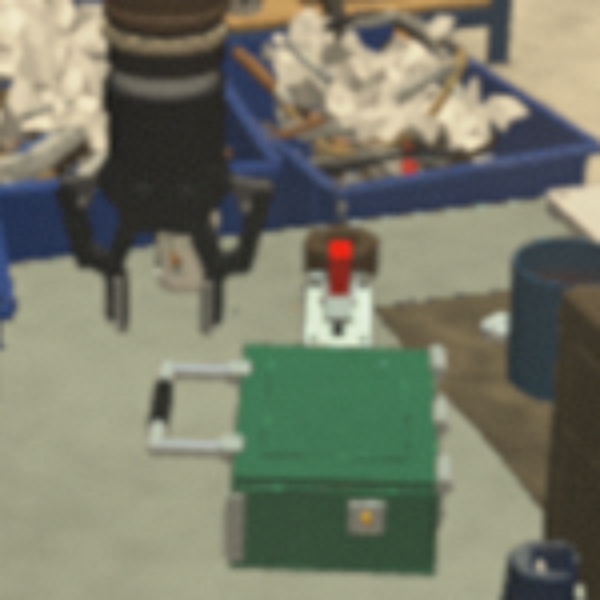

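The bar at (320,260) is centred between the fingertips (about 258 and 385) and the lid is still closed. Descending and gripping.

Emit:
arm_command(
  motion=[
    [0, 0, 25, 0, 0, 0, 46],
    [0, 0, 50, 0, 0, 0, 46],
    [0, 0, 69, 0, 0, 0, 46],
    [0, 0, 69, 0, 0, 0, 46],
    [0, 0, 69, 0, 0, 0, 46],
  ],
)

```text
t: 7.55
eef_pos: [0.5031, 0.0139, 0.0572]
tool_rot: [-0.0, 0.999, -0.047, 0.001]
contact_force: [-0.2, -0.1, 0.2]
opening: 0.0461
```

Emit:
arm_command(
  motion=[
    [0, 0, 0, 0, 0, 0, 3],
    [0, 0, 0, 0, 0, 0, 3],
    [0, 0, 0, 0, 0, 0, 3],
    [0, 0, 0, 0, 0, 0, 3],
    [0, 0, 0, 0, 0, 0, 3],
  ],
  grip_force=35,
)

```text
t: 8.05
eef_pos: [0.4993, 0.0139, 0.0566]
tool_rot: [-0.001, 0.999, -0.047, -0.002]
contact_force: [-12.2, 1.8, 12.4]
opening: 0.0101
```

```bash
cat > plan.py <<'E'
import sys
from h import *
# bar target path: hinge at bar0 + 181mm along case x
yaw=np.radians(-5.6);ex=np.array([np.cos(yaw),np.sin(yaw),0]);ey=np.array([-np.sin(yaw),np.cos(yaw),0]);ez=np.array([0,0,1.])
def pose(th,k,bar0):
    bar=bar0+.181*ex-.181*np.cos(th)*ex+.181*np.sin(th)*ez
    ph=k*th;z=np.sin(ph)*ex-np.cos(ph)*ez;y=-ey;x=np.cross(y,z)
    return bar+.019*z,np.stack([x,y,z],1)
def rows(th0,ths,k,bar0):
    p0,R0=pose(th0,k,bar0)
    for t in ths:
        p,Rr=pose(t,k,bar0);d=R0.T@(p-p0)*1000;w=R.from_matrix(R0.T@Rr).as_rotvec(degrees=True)
        print(round(t,3),np.round(d,1),np.round(w,1),np.round(p,4))
E
python3 - <<'E'
from plan import *
s=state();print(s["eef_pos"],s["contact_force"],s["opening"])
b=np.array([.5005,.0135,.069])
for i in range(0,8):
    a=i*.2; rows(a,[a+.04*j for j in range(1,6)],.3,b);print()
E
```

```text
[0.49931214 0.01391525 0.05658613] [-12.20897702   1.77920343  12.38189821] 0.010141979241679158
0.04 [ 0.4 -0.  -7.2] [-0.   0.7 -0. ] [0.5009 0.0135 0.0572]
0.08 [  1.    0.  -14.5] [ 0.   1.4 -0. ] [0.5015 0.0134 0.0645]
0.12 [  2.    0.  -21.7] [ 0.   2.1 -0. ] [0.5025 0.0133 0.0717]
0.16 [  3.2  -0.  -28.9] [-0.   2.8 -0. ] [0.5037 0.0132 0.0789]
0.2 [  4.7   0.  -36. ] [-0.   3.4 -0. ] [0.5052 0.013  0.086 ]

0.24 [ 2.2 -0.  -7. ] [ 0.   0.7 -0. ] [0.507  0.0129 0.0931]
0.28 [  4.7  -0.  -13.8] [ 0.   1.4 -0. ] [0.5091 0.0127 0.1001]
0.32 [  7.5  -0.  -20.6] [ 0.   2.1 -0. ] [0.5115 0.0124 0.107 ]
0.36 [ 10.6  -0.  -27.3] [0.  2.8 0. ] [0.5141 0.0122 0.1139]
0.4 [ 13.9  -0.  -33.9] [ 0.   3.4 -0. ] [0.517  0.0119 0.1206]

0.44 [ 4.   0.  -6.2] [0.  0.7 0. ] [0.5201 0.0116 0.1273]
0.48 [  8.1  -0.  -12.3] [-0.   1.4  0. ] [0.5236 0.0112 0.1338]
0.52 [ 12.6   0.  -18.2] [-0.   2.1  0. ] [0.5272 0.0109 0.1402]
0.56 [ 17.2  -0.  -23.9] [-0.   2.8  0. ] [0.5312 0.0105 0.1464]
0.6 [ 22.1   0.  -29.4] [0.  3.4 0. ] [0.5353 0.0101 0.1525]

0.64 [ 5.4  0.  -5. ] [-0.   0.7  0. ] [0.5398
[... 847 characters left out ...]
] [-0.   3.4  0. ] [0.622  0.0016 0.2199]

1.24 [ 7.5 -0.   0.1] [-0.   0.7 -0. ] [0.629  0.0009 0.2225]
1.28 [14.9 -0.   0.4] [ 0.   1.4 -0. ] [6.361e-01 2.000e-04 2.248e-01]
1.32 [22.4 -0.   1.1] [-0.   2.1 -0. ] [ 6.432e-01 -5.000e-04  2.268e-01]
1.36 [29.8 -0.   2. ] [ 0.   2.8 -0. ] [ 0.6504 -0.0012  0.2286]
1.4 [37.1 -0.   3.2] [ 0.   3.4 -0. ] [ 0.6577 -0.0019  0.23  ]

1.44 [7.2 0.  1.9] [-0.   0.7 -0. ] [ 0.6651 -0.0026  0.2312]
1.48 [14.3  0.   4.1] [-0.   1.4 -0. ] [ 0.6724 -0.0034  0.2321]
1.52 [21.4  0.   6.6] [-0.   2.1 -0. ] [ 0.6798 -0.0041  0.2327]
1.56 [28.3  0.   9.3] [-0.   2.8  0. ] [ 0.6872 -0.0048  0.233 ]
1.6 [35.1 -0.  12.3] [-0.   3.4 -0. ] [ 0.6946 -0.0055  0.2331]
```

Emit:
arm_command(
  motion=[
    [0.5, 0, -7, 0, 0.7, 0, 3],
    [1, 0, -14.5, 0, 1.4, 0, 3],
    [2, 0, -21.5, 0, 2.1, 0, 3],
    [3, 0, -29, 0, 2.8, 0, 3],
    [4.5, 0, -36, 0, 3.4, 0, 3],
  ],
)

```text
t: 8.55
eef_pos: [0.5028, 0.0135, 0.0906]
tool_rot: [0.001, 0.999, -0.047, 0.027]
contact_force: [-7.3, 1.5, -1.7]
opening: 0.0105
```

```bash
python3 - <<'E'
from h import *
s=state();print(s["eef_pos"],s["tool_rot"],s["contact_force"],s["opening"])
c=capture("side");cv2.imwrite("pics/s5.png",cv2.resize(c["color"][150:300,280:430,::-1],None,fx=4,fy=4,interpolation=cv2.INTER_CUBIC))
E
```

```text
[0.50279868 0.01353865 0.09064674] [ 8.53496047e-04  9.98539603e-01 -4.69869193e-02  2.66488746e-02] [-7.33510193  1.50819175 -1.69359302] 0.010530330359325353
```

View pics/s5.png

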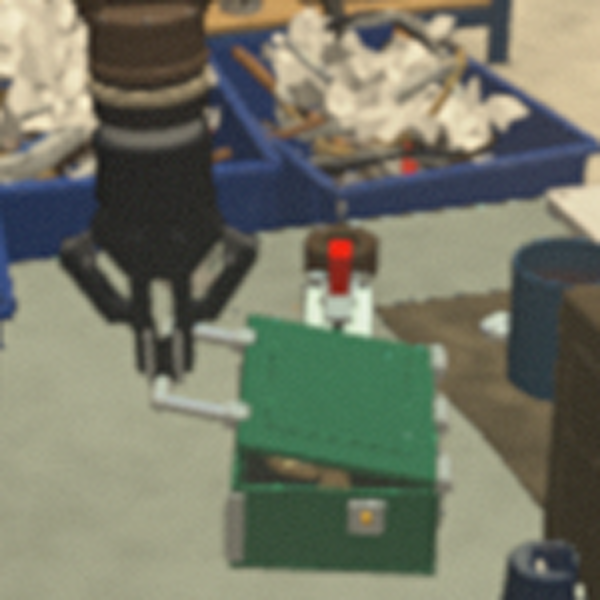

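The lid is rising in the grip: there is a gap under its front edge at about (290,465) in the zoom. Continuing along the arc.

Emit:
arm_command(
  motion=[
    [1, 0, -7, 0, 0.7, 0, 3],
    [3, 0, -14, 0, 1.4, 0, 3],
    [5.5, 0, -20.5, 0, 2.1, 0, 3],
    [8.5, 0, -27.5, 0, 2.8, 0, 3],
    [12, 0, -34, 0, 3.4, 0, 3],
  ],
)

```text
t: 9.1
eef_pos: [0.5128, 0.0126, 0.1255]
tool_rot: [0.002, 0.997, -0.047, 0.056]
contact_force: [-11.2, 2.8, 0.9]
opening: 0.0101
```

Emit:
arm_command(
  motion=[
    [4, 0, -6, 0, 0.7, 0, 3],
    [8, 0, -12.5, 0, 1.4, 0, 3],
    [12.5, 0, -18, 0, 2.1, 0, 3],
    [17, 0, -24, 0, 2.8, 0, 3],
    [22, 0, -29.5, 0, 3.4, 0, 3],
  ],
)

```text
t: 9.6
eef_pos: [0.5284, 0.0111, 0.1572]
tool_rot: [0.003, 0.995, -0.047, 0.084]
contact_force: [-26.3, 4.0, 12.6]
opening: 0.0101
```

Force is building up radially, so my hinge estimate is about 4 mm too far. I'll re-fit from the measured arc and replan with the command offset included.

```bash
cat > plan2.py <<'E'
from h import *
yaw=np.radians(-5.6)
# 2D plan: u along case x (u = world x approx /cos), z
def tcp(th,ph,hu,hz=.069,off=.0124):
    return np.array([hu-.181*np.cos(th)+off*np.sin(ph),hz+.181*np.sin(th)-off*np.cos(ph)])
def plan(cmd,ph0,targets,hu):
    x=np.array([np.cos(ph0),np.sin(ph0)]);z=np.array([np.sin(ph0),-np.cos(ph0)])
    for th,ph in targets:
        d=(tcp(th,ph,hu)-cmd)*1000;print(round(th,3),"x %.1f z %.1f ry %.2f"%(d@x,d@z,np.degrees(ph-ph0)),tcp(th,ph,hu).round(4))
E
python3 - <<'E'
from plan2 import *
s=state();print(s["eef_pos"],s["contact_force"])
D=np.degrees;k=.3
# use x relative to start .500 (scale by 1/cos ~1.005)
u=lambda x:.5+(x-.5)*1.005
cmd=np.array([u(.533),.1546]);hu=u(.6765);ph0=np.radians(10.2)
for a in (.6,.8,1.0,1.2,1.4):
    T=[(t,k*t) for t in a+np.array([.04,.08,.12,.16,.2])]
    plan(cmd,ph0,T,hu);ph0=T[-1][1];cmd=tcp(*T[-1],hu);print()
E
```

```text
[0.52844727 0.01106355 0.15719424] [-26.3278538    4.02524837  12.56022658]
0.64 x 3.2 z -9.9 ry 0.80 [0.5346 0.1649]
0.68 x 8.7 z -14.8 ry 1.49 [0.5392 0.1707]
0.72 x 14.5 z -19.4 ry 2.18 [0.544  0.1762]
0.76 x 20.4 z -23.8 ry 2.86 [0.549  0.1816]
0.8 x 26.4 z -28.0 ry 3.55 [0.5542 0.1868]

0.84 x 6.5 z -3.5 ry 0.69 [0.5597 0.1918]
0.88 x 13.1 z -6.8 ry 1.38 [0.5653 0.1965]
0.92 x 19.8 z -9.9 ry 2.06 [0.5711 0.2011]
0.96 x 26.6 z -12.6 ry 2.75 [0.5771 0.2054]
1.0 x 33.6 z -15.1 ry 3.44 [0.5833 0.2095]

1.04 x 7.2 z -1.8 ry 0.69 [0.5896 0.2133]
1.08 x 14.4 z -3.3 ry 1.38 [0.596  0.2169]
1.12 x 21.7 z -4.5 ry 2.06 [0.6026 0.2202]
1.16 x 29.0 z -5.5 ry 2.75 [0.6093 0.2233]
1.2 x 36.4 z -6.2 ry 3.44 [0.6162 0.2261]

1.24 x 7.4 z 0.1 ry 0.69 [0.6231 0.2286]
1.28 x 14.8 z 0.4 ry 1.38 [0.6301 0.2309]
1.32 x 22.1 z 1.1 ry 2.06 [0.6372 0.2329]
1.36 x 29.5 z 2.0 ry 2.75 [0.6444 0.2346]
1.4 x 36.7 z 3.2 ry 3.44 [0.6517 0.236 ]

1.44 x 7.1 z 1.9 ry 0.69 [0.659  0.2372]
1.48 x 14.2 z 4.1 ry 1.38 [0.6663 0.2381]
1.52 x 21.1 z 6.6 ry 2.06 [0.6737 0.2386]
1.56 x 28.0 z 9.3 ry 2.75 [0.681  0.2389]
1.6 x 34.7 z 12.3 ry 3.44 [0.6884 0.2389]
```

Emit:
arm_command(
  motion=[
    [3, 0, -10, 0, 0.8, 0, 3],
    [8.5, 0, -15, 0, 1.5, 0, 3],
    [14.5, 0, -19.5, 0, 2.2, 0, 3],
    [20.5, 0, -24, 0, 2.9, 0, 3],
    [26.5, 0, -28, 0, 3.5, 0, 3],
  ],
)

```text
t: 10.1
eef_pos: [0.5539, 0.0086, 0.1909]
tool_rot: [0.005, 0.992, -0.047, 0.118]
contact_force: [-12.4, 2.0, 8.7]
opening: 0.0102
```

Emit:
arm_command(
  motion=[
    [6.5, 0, -3.5, 0, 0.7, 0, 3],
    [13, 0, -7, 0, 1.4, 0, 3],
    [20, 0, -10, 0, 2.1, 0, 3],
    [26.5, 0, -12.5, 0, 2.8, 0, 3],
    [33.5, 0, -15, 0, 3.4, 0, 3],
  ],
)

```text
t: 10.6
eef_pos: [0.5841, 0.0057, 0.2144]
tool_rot: [0.007, 0.988, -0.047, 0.149]
contact_force: [-5.9, 1.0, 5.1]
opening: 0.0101
```

```bash
python3 - <<'E'
from h import *
s=state();print(s["eef_pos"],s["joint_positions"],s["contact_force"],s["opening"])
c=capture("side");cv2.imwrite("pics/s6.png",cv2.resize(c["color"][110:300,270:460,::-1],None,fx=3,fy=3,interpolation=cv2.INTER_CUBIC))
E
```

```text
[0.58412035 0.00568972 0.21436549] [ 0.02775844 -0.00559723 -0.26016599  1.01822618 -0.03562399  1.68746439] [-5.91292204  0.99974851  5.05317064] 0.01013534592007227
```

View pics/s6.png

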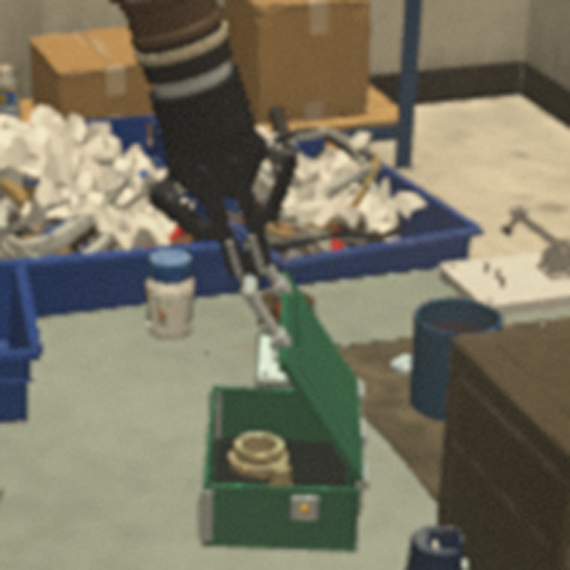

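The lid is up about 1.0 rad with the bar held. Continuing with the last part of the swing.

Emit:
arm_command(
  motion=[
    [7, 0, -1.5, 0, 0.7, 0, 3],
    [14.5, 0, -2.5, 0, 1.4, 0, 3],
    [21.5, 0, -3.5, 0, 2.1, 0, 3],
    [29, 0, -4.5, 0, 2.8, 0, 3],
    [36.5, 0, -5.5, 0, 3.4, 0, 3],
  ],
)

```text
t: 11.15
eef_pos: [0.6177, 0.0024, 0.2298]
tool_rot: [0.008, 0.983, -0.046, 0.179]
contact_force: [-3.9, 0.4, 3.4]
opening: 0.0106
```

Emit:
arm_command(
  motion=[
    [7, 0, 0, 0, 0.7, 0, 3],
    [13, 0, 0.5, 0, 1.4, 0, 3],
    [19, 0, 1, 0, 2.1, 0, 3],
    [25, 0, 2, 0, 2.8, 0, 3],
    [30, 0, 3, 0, 3.4, 0, 3],
  ],
)

```text
t: 11.65
eef_pos: [0.6473, -0.0004, 0.2371]
tool_rot: [0.01, 0.977, -0.046, 0.208]
contact_force: [-2.6, -0.4, 6.0]
opening: 0.0105
```

```bash
cat > ang.py <<'E'
from h import *
s=state();print(s["eef_pos"],s["tool_rot"],s["contact_force"],s["opening"])
zt=rot(s["tool_rot"])[:,2];b=s["eef_pos"]+-.0124*zt
u=.5+(b[0]-.5)*1.005;print("bar",b,"theta",np.arctan2(b[2]-.069,.6774-u),"r",np.hypot(b[2]-.069,.6774-u))
c=capture("side");import sys
cv2.imwrite(f"pics/{sys.argv[1]}.png",cv2.resize(c["color"][110:300,270:460,::-1],None,fx=3,fy=3,interpolation=cv2.INTER_CUBIC))
for n in("side","scene"):
    c=capture(n);im=c["color"];P=cloud(c);hsv=cv2.cvtColor(im,cv2.COLOR_RGB2HSV)
    g=(hsv[...,0]>60)&(hsv[...,0]<95)&(hsv[...,1]>100)&(c["z_map"]>0)&(P[...,2]>.09)&(P[...,2]<.21)&(abs(P[...,1])<.12)&(P[...,0]>.5)&(P[...,0]<.8)
    q=P[g]
    if len(q)>50:
        ex=np.array([np.cos(-.098),np.sin(-.098)]);a=q[:,:2]@ex;
        # robust line a = m*z+c
        l=cv2.fitLine(np.stack([a,q[:,2]],1).astype(np.float32),cv2.DIST_HUBER,0,.001,.001).ravel();l=l*np.sign(l[1])
        print(n,len(q),"lid angle",np.arctan2(l[1],-l[0]))
E
python3 ang.py s7
```

```text
[ 6.47265227e-01 -4.01437292e-04  2.37089885e-01] [ 0.0098397   0.97699035 -0.04620613  0.20798563] [-2.5926088  -0.38218135  5.98782022] 0.010477565280697805
bar [6.42237144e-01 7.53056579e-05 2.48414685e-01] theta 1.3810829998198673 r 0.18269249227162096
scene 1137 lid angle 1.3838658
```

View pics/s7.png

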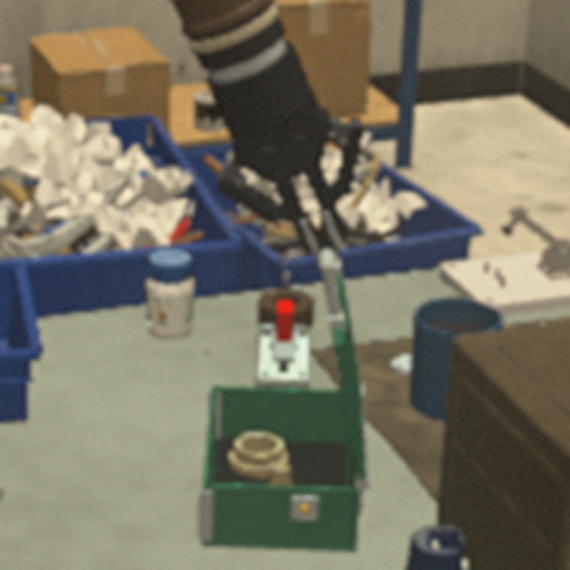

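Emit:
arm_command(
  motion=[
    [8, 0, 2.5, 0, 0, 0, 3],
    [15, 0, 5, 0, 0, 0, 3],
    [21, 0, 7.5, 0, 0, 0, 3],
    [26, 0, 9.5, 0, 0, 0, 3],
    [28, 0, 10.5, 0, 0, 0, 3],
  ],
)

```text
t: 12.3
eef_pos: [0.678, -0.0034, 0.2399]
tool_rot: [0.01, 0.977, -0.046, 0.209]
contact_force: [-2.6, -0.2, 8.6]
opening: 0.0102
```

Emit:
arm_command(
  motion=[
    [1, 0, 0, 0, 0, 0, 3],
    [2, 0, 0.5, 0, 0, 0, 3],
    [2, 0, 0.5, 0, 0, 0, 3],
    [2, 0, 0.5, 0, 0, 0, 3],
  ],
)

```text
t: 12.7
eef_pos: [0.6795, -0.0035, 0.2399]
tool_rot: [0.01, 0.977, -0.046, 0.209]
contact_force: [-1.8, 0.9, 7.0]
opening: 0.0103
```

```bash
python3 ang.py s8
```

```text
[ 0.67945508 -0.00350341  0.23988811] [ 0.00989466  0.97686943 -0.04627399  0.20853522] [-1.76381869  0.91371805  6.95539248] 0.010259662566438336
bar [ 0.67441439 -0.00302438  0.25120721] theta 1.5591972037671327 r 0.18221946635446262
scene 1715 lid angle 1.559427
```

View pics/s8.png

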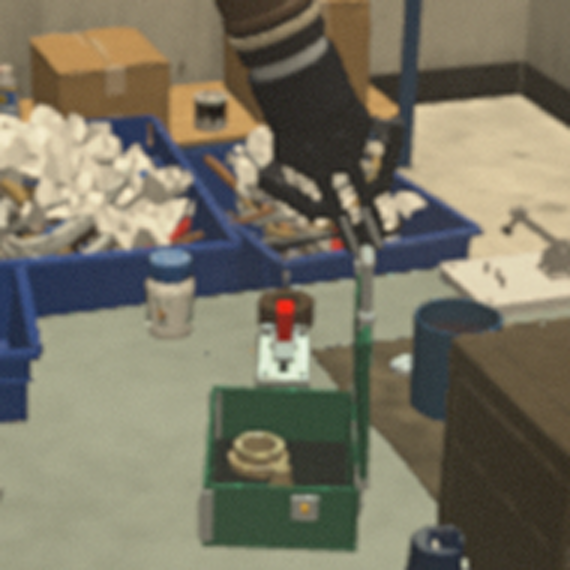

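The lid is vertical in the side view and both estimates give about 1.56 rad. I'll let it settle, then re-check the lock and that it's still.

Emit:
arm_command(
  motion=[
    [1, 0, 0, 0, 0, 0, 3],
    [1, 0, 0, 0, 0, 0, 3],
    [1, 0, 0, 0, 0, 0, 3],
    [1, 0, 0, 0, 0, 0, 3],
    [1, 0, 0, 0, 0, 0, 3],
  ],
)

```text
t: 13.35
eef_pos: [0.6801, -0.0036, 0.2399]
tool_rot: [0.01, 0.977, -0.046, 0.208]
contact_force: [-2.3, 1.5, 7.6]
opening: 0.0108
```

```bash
python3 ang.py s9; python3 - <<'E'
from h import *
c=capture("scene");P=cloud(c);hsv=cv2.cvtColor(c["color"],cv2.COLOR_RGB2HSV)
red=((hsv[...,0]<8)|(hsv[...,0]>172))&(hsv[...,1]>150)&(c["z_map"]>0)
p=P[red];p=p[(abs(p[:,0]-.62)<.06)&(abs(p[:,1]-.16)<.06)&(p[:,2]>.107)&(p[:,2]<.12)];print(len(p),p.mean(0) if len(p) else "")
print(state()["eef_pos"],abs(state()["joint_vel"]).max())
cv2.imwrite("pics/f.png",c["color"][:,:,::-1])
E
```

```text
[ 0.68006746 -0.00357218  0.23994743] [ 0.00989558  0.97694756 -0.04625492  0.20817305] [-2.32236656  1.46104523  7.58302649] 0.010772156419481848
bar [ 0.67503513 -0.00309363  0.25127026] theta 1.5626235159623285 r 0.18227635183350216
scene 1733 lid angle 1.5629902
50 [0.62741421 0.16522011 0.11042899]
[ 0.68005097 -0.00354521  0.23993785] 0.001817675314622177
```

View pics/f.png

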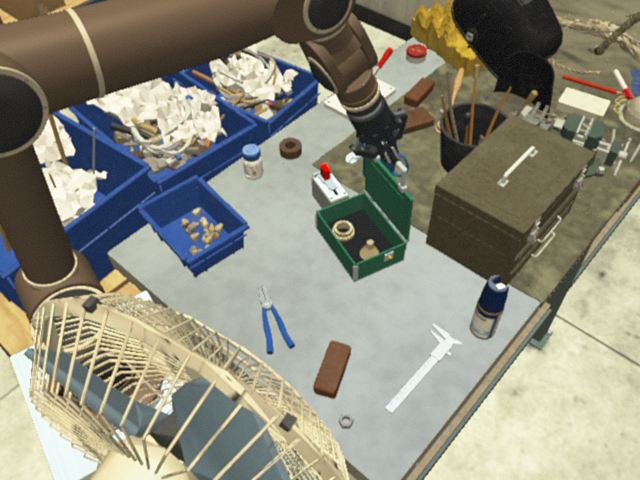

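The lid stands upright at (388,195), the lock grip is at its outer end (325,172), and the other things haven't moved. Handing in.

```bash
python3 -c "
from station import hand_in;print(hand_in())"
```

```text
the job is handed in; nothing more can be done
None
```

I slid the red lock grip out to its end stop, then took the lid by its bow handle and swung it up to its balance point. I handed in at about 13.5 s, still gripping the handle. The hand-in gave no verdict.

- **Lid angle:** my last checks gave 1.563 rad, from both the tool position and a plane fit to the lid in the scene camera. The side camera gave no angle estimate, but its picture also showed the lid upright.
- **Stillness and grip:** joint speeds were under 0.002 rad/s. The fingers were closed on the bar at a 35 N grip setting.
- **Lock:** the grip moved about 42.5 mm, then stopped hard at about 24 N. The scene camera put it within 1 mm of where it was left, about 43 mm out from its start.
- **Other things on the bench:** they looked unmoved by eye in the last scene picture. I did not measure them.

Two readings disagreed with expectations:
- **Hinge position:** my first estimate was about 4 mm too far back. That built up about 29 N of force mid-swing, which fell to about 8 N after I re-fitted the path.
- **Bar thickness:** the fingers read about 10 mm on the bar, which is listed as about 13 mm.

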